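Shut a returned belay device in the quarantine bay under the shelf

ROBOT

A 6-joint arm with a two-finger parallel gripper is mounted at the origin on the work surface. World frame = base frame: x ahead of the robot, y to its left, z up, the work surface at z = 0. Lengths are in mm, angles in degrees, forces in N, time in s.
With the tool pointing down it reaches from about 350 to 850 mm from the base axis. Payload 8.1 kg.
Tool frame: the origin (TCP) lies midway between the tips of the shut fingers; the grasp point (between the pads) lies 19 mm behind it; z points along the fingers, y is the line along which they close (so a half turn about z gives the same grasp; the last joint's range is limited). The gripper opens to 85 mm and grips with 20 to 120 N. Pads are 22 mm wide; open, the fingers measure 114 mm over their backs; the gripper's body (76 mm by 85 mm) begins 54 mm behind the grasp point. The pads swing forward as they close: fully open they stand 13 mm farther back than shut.
Start: joints at [-81.612, 7.471, 85.268, -0, 87.261, -4.893], TCP at [137.858, -583.952, 231.292] pointing down, gripper open.
Joint ranges: [-169.43, 169.43], [-51.17, 129.36], [1.28, 143.12], [-76.62, 256.62], [0, 156.53], [-152.29, 152.29]. Speed limits (degrees/s): [136.94, 136.94, 159.86, 180, 180, 180].

INTERFACE

Orientations are given as [roll, pitch, yaw] about the fixed x, y, z axes, in that order (R = Rz(yaw) Ry(pitch) Rx(roll)).
In Python, from bench import sensors, optics, r gives the robot as it stands.
- The arm moves only by the tool apply_moves, never from a script. Its argument "targets" is a list of rows, each a list of 7 numbers: the shift along the tool's x, y, z in mm, then the turn, a rotation vector about the tool's x, y, z in rad, then the closure, from 0 (fully open) to 1 (shut). In form: [[x, y, z, wx, wy, wz, claw], ...]. A call has 1 to 20 rows; each row shifts and turns the commanded pose from where the row before left it, along the tool's axes as they then stand; what a row does not reach is not made up. A row lasts 1/8 s, in which the tool goes at most 62.5 mm and 10.7 degrees, less where a joint would pass 70% of its speed; a pose out of reach is approached as far as the arm can. A call is refused whole if a number of a shift passes 62.5 or a number of a turn 0.188, either way. A call with a gripper value outside its range is refused whole. The fingers move at their own pace and stop on an object; "force" is the grip in N (left out, the last holds). Time passes only in rows, so rows that do not move let the fingers close. It gives the time, the measured TCP pose, the force, the opening and the grip force at its end, in the units of the state.
- sensors.sense(): the state, without advancing time (a new reading comes with each control period).
- optics.snapshot(name): name is "scene" or "top"; returns the picture (384x512x3 uint8, red, green, blue); there is no depth.
- optics.get_calibration(name): a dict with "camera_matrix" (3x3 intrinsics, pixels), "dist_coeffs" ([k1, k2, p1, p2, k3] as OpenCV has them; the pictures are not rectified), "pose" (4x4, takes a point from camera to world coordinates). Camera axes: x right, y down, z forward; pixel columns grow to the right and rows downward; lengths in mm; the calibration is good to about 2 mm. A picture is of the moment at which its call begins. get_calibration takes no time and is no camera call.
- r.hand_in(): hands the job in; it is judged then, once.
The state is a dict: "time": time; "joint_pos": joint angles; "qd": joint speeds; "joint_efforts": joint torques, N m; "tool_pos": TCP position; "tcp_rot": TCP orientation; "ft_force": force on the tool from outside, world axes, zero at the start; "wrist_torque": the same for the moment, N m; "finger_gap": finger opening in mm; "grip_force": force on a finger pad.
Only numpy, scipy, OpenCV 4.12 (cv2) and the standard library are available. Lean on these libraries where they do the work, as an engineer would, in place of code of your own. Each camera call takes 0.05 s, during which the arm holds its last target. There are 200 camera calls.

TASK

A returned belay device has to be set aside for inspection: slide it, lying flat and nose first with its lever tail towards you, into the bay under the maple shelf until its nose is fully home against the back stop. Then slide the steel keeper bolt fully shut behind its tail. Leave the swivel, the grip gauge and the loose carabiner where they lie.

Things in the scene. Friction and masses are not known exactly. Their poses are not given: they have to be found in the camera images.
- shelf_unit: Fixed maple shelf over a bay; origin on the bench under the shelf's front edge, on the bay's centre line; x into the bay, away from the robot, y left, z up. Here in mm: board x 0..90, y -220..180, underside z 180, 20 thick; on its back edge a peg rail to x 106, z 164..208, with dowels and two fixed carabiners to x 160. Legs 18 thick, x 30..90, y -211 and 171. The bench is the bay's floor.
- bay_mouth (a point): Middle of the bay's flared mouth, on the bench: x 45, y 0 of the shelf unit. Mouth about 90 mm wide; it narrows to two fences 30 high, 12 thick, inner faces at y = +-38 (76 apart), from x 65 to 152.
- bay_stop (a point): Foot of the face of the bay's back stop (30 mm high), on the centre line, on the bench: x 140, y 0, z 0 of the shelf unit; same axes.
- belay_device: Loose bronze-coloured device, about 200 g, lying flat. mm: body x 0..75, 66 wide, 30 high, front corners rounded 12; a straight lever tail 16 wide, 28 high, runs from its rear middle back to x -53. Origin on the underside where tail meets body; x to the nose, z up. Fully home, the origin is 65 and the tail's end 12 inside the shelf's front edge.
- device_nose (a point): Middle of the belay device's nose face: x 75, z 15 mm in its frame.
- device_tail (a point): End of the belay device's lever tail: x -53, z 14 mm in its frame.
- keeper_bolt (a joint): Slide of the steel bolt along the shelf's +y, m: 0 open, 0.110 shut (end stop); starts 0 to 0.025, clear of the bay; friction 1.5 N, stays where left. Its bar (shelf frame x -6..4, z 8..22 mm) has its leading end at y = -75 mm + joint; shut, it spans the bay's front 8 mm behind the tail of a device that is home. Runs on a fixed strip, y -200..-60, 20 high.
- keeper_knob (a point): Top centre of the bolt's upright round knob: 16 mm diameter, z 14 to 60, at x -50 (50 mm in front of the shelf's edge) and y = -150 mm + joint in the shelf frame. An arm 12 wide at z 11 to 19 joins it to the bar.
- swivel: Loose bystander: steel swivel with two eyes, 94 x 46 x 22 mm. Origin under its centre. It and the belay device lie one left, one right of the robot, either way round.
- grip_gauge: Loose bystander: blue plastic comb-like gauge, 100 x 70 x 10 mm. Origin on its underside near the middle.
- loose_carabiner: Loose bystander: green oval carabiner lying flat, 108 x 60 x 11 mm. Origin on the bench at its centre.
Mind the look-alikes: they are no part of the job. Leave any green look-alike of the belay_device alone.

How it is judged:
By the outcome, as a careful person would: the job done as asked, in the order asked, and still so for the second after the job is handed in, with the robot touching nothing.
It also fails if it takes over 58 s, if anything falls off the work surface, if the arm or the gripper's body presses on something with over 40 N, if the wrist force passes 120 N, or if a joint passes its speed limit or range.

## Working session

There is one attempt and no reset: what is moved stays moved. The work goes in short steps, Python scripts to look and compute and a tool call to move; the robot and the scene stay as the last step left them, time stands still between calls to the robot, and variables do not carry over. Pictures are saved under pics/ and viewed, at most 14 in all, crops included, and the job is handed in when it is done.

Besides the shell and the picture viewer there is one more tool, called after "Call:" as name([rows], argument=value, ...), one row to a line, values as JSON. apply_moves: Moves the arm, as the interface text tells. Its arguments: {"type":"object","properties":{"targets":{"type":"array"},"force":{"type":"number"}},"required":["targets"]}

```bash
mkdir -p pics; cat > h.py <<'E'
import numpy as np, cv2
from bench import sensors, optics, r
def ray(name,uv):
    c=optics.get_calibration(name);K=np.array(c["camera_matrix"]);d=np.array(c["dist_coeffs"]);T=np.array(c["pose"])
    p=cv2.undistortPoints(np.array(uv,float).reshape(-1,1,2),K,d).reshape(-1,2)
    return T[:3,3],np.c_[p,np.ones(len(p))]@T[:3,:3].T
def at(name,uv,z):
    o,v=ray(name,uv); return o+v*((z-o[2])/v[:,2])[:,None]
def proj(name,P):
    c=optics.get_calibration(name);T=np.linalg.inv(np.array(c["pose"]))
    return cv2.projectPoints(np.array(P,float).reshape(-1,1,3),cv2.Rodrigues(T[:3,:3])[0],T[:3,3],np.array(c["camera_matrix"]),np.array(c["dist_coeffs"]))[0].reshape(-1,2)
def snap(name,f,crop=None,k=1):
    im=optics.snapshot(name)[:,:,::-1]
    if crop: x0,y0,x1,y1=crop; im=im[y0:y1,x0:x1]
    cv2.imwrite(f,cv2.resize(im,None,fx=k,fy=k,interpolation=cv2.INTER_CUBIC))
E
python3 - <<'E'
from h import *
for n in("scene","top"):
    snap(n,f"pics/{n}0.png",None,1.5); print(n,np.round(optics.get_calibration(n)["pose"],3))
print(sensors.sense())
E
```

```text
scene [[ 2.060000e-01  6.260000e-01 -7.520000e-01  1.451396e+03]
 [ 9.780000e-01 -1.340000e-01  1.570000e-01 -1.701970e+02]
 [-3.000000e-03 -7.680000e-01 -6.400000e-01  8.720400e+02]
 [ 0.000000e+00  0.000000e+00  0.000000e+00  1.000000e+00]]
top [[ 2.90000e-02 -9.95000e-01  1.00000e-01  4.11714e+02]
 [-1.00000e+00 -2.80000e-02  8.00000e-03  9.75900e+00]
 [-5.00000e-03 -1.00000e-01 -9.95000e-01  1.14641e+03]
 [ 0.00000e+00  0.00000e+00  0.00000e+00  1.00000e+00]]
{'time': 0.1, 'joint_pos': array([-8.16113285e+01,  7.51200925e+00,  8.53214564e+01,  2.15449864e-03,
        8.72601096e+01, -4.89461853e+00]), 'qd': array([ 0.08823855, -0.14998934, -0.15424756, -0.00327319,  0.08074397,
       -0.01119703]), 'joint_efforts': array([ 7.21576434e-04, -5.70957828e+01, -5.01942873e+01, -7.45045941e-05,
        8.21565860e-03,  6.91520381e-05]), 'tool_pos': array([ 137.8096591 , -583.47425892,  230.35168441]), 'tcp_rot': array([-1.79906950e+02, -1.01281602e-02,  1.32831771e+01]), 'ft_force': array([ 0.148083  , -0.45942523,  0.17490513]), 'wrist_torque': array([-0.03605452, -0.02727546, -0.04121499]), 'grip_force': 0.0, 'finger_gap': 85.06117679205745}
```

View pics/top0.png

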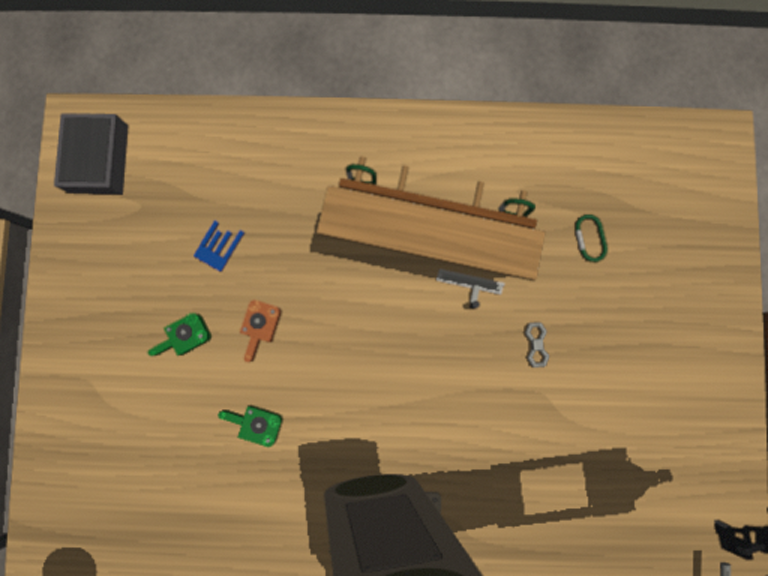

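View pics/scene0.png

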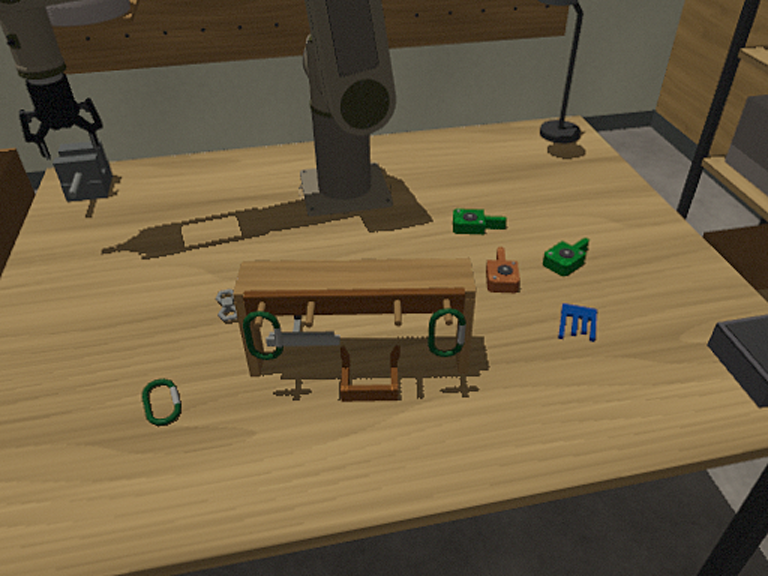

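The top view shows the bronze device at about (258,325), the shelf at (310–545, 185–280) and the knob at (474,303). The scene view shows the bay's fences and stop at (340–400, 350–400). I'll enlarge both.

```bash
python3 - <<'E'
from h import *
snap("top","pics/t1.png",(150,110,370,260),3.6)
snap("scene","pics/s1.png",(150,160,350,275),4)
E
```

```text
(no output)
```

View pics/t1.png

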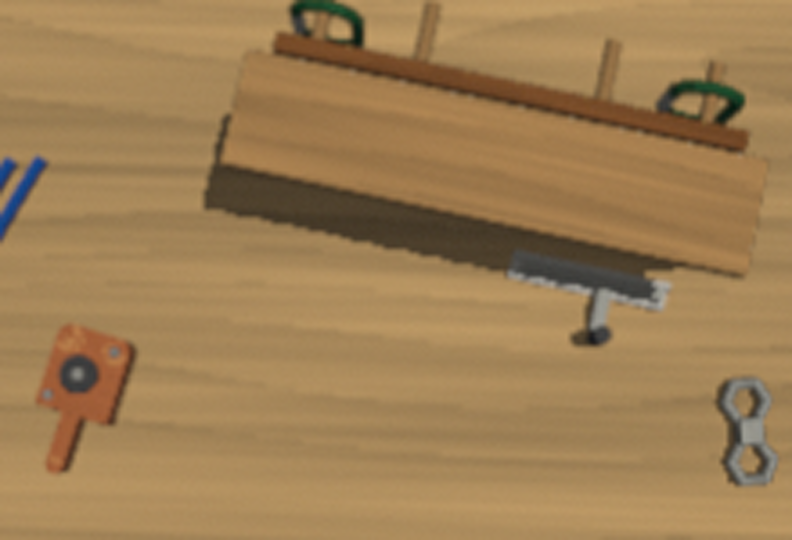

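View pics/s1.png

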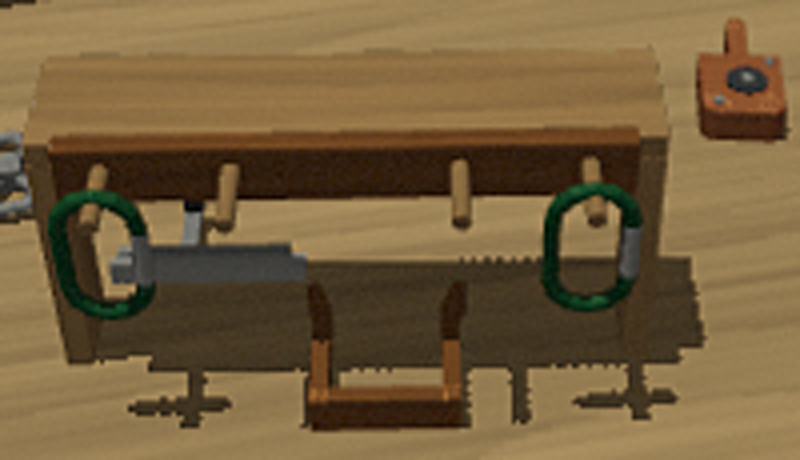

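```bash
cat > fit.py <<'E'
from h import *
from scipy.optimize import least_squares
cT=lambda u,v:((u+.5)/3.6-.5+150,(v+.5)/3.6-.5+110)
cS=lambda u,v:((u+.5)/4-.5+150,(v+.5)/4-.5+160)
def w(p,P):
    c,s=np.cos(p[2]),np.sin(p[2]);P=np.array(P,float)
    return np.c_[p[0]+c*P[:,0]-s*P[:,1],p[1]+s*P[:,0]+c*P[:,1],P[:,2]]
def fit(obs,p0):
    f=lambda p:np.concatenate([(proj(n,w(p,[P for P,_ in o]))-[q for _,q in o]).ravel() for n,o in obs.items()])
    s=least_squares(f,p0,x_scale=[100,100,.5],loss="soft_l1"); return s.x,f(s.x).reshape(-1,2)
E
python3 - <<'E'
from fit import *
sh={"top":[((0,180,200),cT(220,165)),((0,-220,200),cT(745,275)),((90,-220,200),cT(768,160)),((90,180,200),cT(243,50))],
"scene":[((0,-220,200),cS(48,58)),((0,180,200),cS(655,50)),((152,-50,30),cS(308,400)),((152,50,30),cS(465,402)),((152,-50,0),cS(308,430)),((152,50,0),cS(462,426)),((90,-220,0),cS(70,362))]}
p,r_=fit(sh,[700,0,-.2]);print("shelf",p,np.degrees(p[2]));print(np.round(r_,1).tolist())
for n in sh:
    q,_=fit({n:sh[n]},p);print(n,q)
dv={"top":[((0,33,30),cT(38,402)),((0,-33,30),cT(109,421)),((-53,0,28),cT(56,468)),((75,0,30),cT(100,334))],
"scene":[((0,-33,30),cS(700,57)),((0,33,30),cS(776,57)),((-53,0,28),cS(735,20)),((75,0,30),cS(742,118))]}
d,r_=fit(dv,[500,200,-.2]);print("dev",d,np.degrees(d[2]));print(np.round(r_,1).tolist())
for n in dv:
    q,_=fit({n:dv[n]},d);print(n,q)
k=at("top",[cT(598,332)],60)[0];c,s=np.cos(p[2]),np.sin(p[2]);v=k[:2]-p[:2]
print("knob",k,"in shelf",c*v[0]+s*v[1],-s*v[0]+c*v[1])
# colour check of device
im=cv2.cvtColor(np.ascontiguousarray(optics.snapshot("top")),cv2.COLOR_RGB2HSV)
m=cv2.inRange(im,(3,130,60),(14,255,255));m[:190]=0;m[:,:150]=0;m[250:]=0;m[:,200:]=0
ys,xs=np.nonzero(m);print(len(xs),at("top",[(xs.mean(),ys.mean())],30))
print("area centroid pred",w(d,[((66*75*37.5-16*53*26.5)/(66*75+16*53),0,30)]))
E
```

```text
shelf [ 5.72272045e+02 -3.36026931e+01 -1.86395839e-01] -10.679694896960822
[[-0.8, -0.6], [0.2, 0.4], [-0.0, -0.2], [0.4, -0.7], [-0.9, -1.0], [-0.0, -1.4], [0.3, -0.0], [-0.5, -1.2], [0.9, -0.0], [0.2, 0.3], [-0.4, 0.6]]
top [ 5.71378027e+02 -3.39191492e+01 -1.81628779e-01]
scene [ 5.73945994e+02 -3.26497814e+01 -1.98454251e-01]
dev [ 4.20501225e+02  2.82831948e+02 -2.70974248e-01] -15.525680781615145
[[-0.3, -0.9], [0.0, 0.2], [-0.5, 0.4], [0.1, -1.8], [-1.1, -0.6], [0.3, 0.1], [-0.8, -0.1], [0.2, -1.0]]
top [ 4.19172228e+02  2.82122464e+02 -2.59841871e-01]
scene [ 4.22724368e+02  2.83369051e+02 -2.87004697e-01]
knob [ 498.5959378  -163.58317186   60.        ] in shelf -48.31215809113936 -141.3825627168111
534 [[440.18495361 275.50214257  30.        ]]
area centroid pred [[447.61396042 275.29983222  30.        ]]
```

```bash
cat > plan.py <<'E'
from h import *
from scipy.spatial.transform import Rotation as R
S=np.array([572.,-33.6]);SY=-10.6
def sh(x,y):  # shelf xy -> world
    a=np.radians(SY);return S+[np.cos(a)*x-np.sin(a)*y,np.sin(a)*x+np.cos(a)*y]
def rows(p,rpy,n,claw,start=None,polar=False):
    """n equal rows from start (default sensed) to the pose; returns the end pose"""
    if start is None:
        s=sensors.sense();start=(s["tool_pos"],R.from_euler("xyz",s["tcp_rot"],degrees=True))
    p0,R0=start;R1=R.from_euler("xyz",rpy,degrees=True);p=np.array(p,float);rv=(R1*R0.inv()).as_rotvec()
    pc=lambda q:np.array([np.hypot(q[0],q[1]),np.arctan2(q[1],q[0]),q[2]])
    cp,cR=p0,R0;out=[]
    for i in range(1,n+1):
        t=i/n
        if polar: a=pc(p0)*(1-t)+pc(p)*t;q=np.array([a[0]*np.cos(a[1]),a[0]*np.sin(a[1]),a[2]])
        else: q=p0*(1-t)+p*t
        Q=R.from_rotvec(rv*t)*R0
        d=np.round(cR.inv().apply(q-cp),1);w=np.round((cR.inv()*Q).as_rotvec(),3)
        out.append([*d.tolist(),*w.tolist(),claw]);cp=cp+cR.apply(d);cR=cR*R.from_rotvec(w)
    print(out);return cp,cR
E
python3 - <<'E'
from plan import *
th=35;a=np.radians(-15.5)
T=np.array([420.5,282.5])+(-40+19*np.sin(np.radians(th)))*np.array([np.cos(a),np.sin(a)]);print(T)
e=rows([*T,200],[180,0,164.5],20,0.3,polar=True)
e=rows([*T,90],[180,th,164.5],8,0.3,start=e)
E
```

```text
[392.45638058 290.27718397]
[[58.6, -8.5, 1.6, -0.0, -0.0, -0.132, 0.3], [58.3, -6.5, 1.5, -0.0, -0.0, -0.132, 0.3], [57.9, -4.6, 1.6, -0.0, -0.0, -0.132, 0.3], [57.5, -2.7, 1.5, 0.0, -0.0, -0.132, 0.3], [57.0, -0.8, 1.6, 0.0, -0.0, -0.132, 0.3], [56.5, 1.0, 1.6, 0.0, -0.0, -0.132, 0.3], [55.8, 2.8, 1.6, 0.0, -0.0, -0.132, 0.3], [55.2, 4.5, 1.5, 0.0, -0.0, -0.132, 0.3], [54.5, 6.3, 1.6, 0.0, -0.0, -0.132, 0.3], [53.7, 7.9, 1.6, 0.0, -0.0, -0.132, 0.3], [52.8, 9.6, 1.6, 0.0, -0.001, -0.132, 0.3], [52.1, 11.1, 1.5, 0.0, 0.0, -0.132, 0.3], [51.0, 12.7, 1.5, 0.0, 0.0, -0.132, 0.3], [50.2, 14.1, 1.6, 0.0, 0.0, -0.132, 0.3], [49.1, 15.6, 1.5, 0.0, 0.0, -0.131, 0.3], [48.1, 16.9, 1.5, -0.0, 0.0, -0.132, 0.3], [47.0, 18.3, 1.6, -0.0, 0.0, -0.132, 0.3], [45.9, 19.5, 1.5, -0.0, 0.0, -0.132, 0.3], [44.8, 20.8, 1.5, -0.0, 0.0, -0.132, 0.3], [43.6, 21.9, 1.6, -0.0, -0.0, -0.132, 0.3]]
[[-0.0, -0.0, 13.7, -0.0, -0.076, -0.0, 0.3], [1.0, -0.0, 13.8, -0.0, -0.077, -0.0, 0.3], [2.1, -0.0, 13.5, -0.0, -0.076, -0.0, 0.3], [3.2, -0.0, 13.4, -0.0, -0.076, -0.0, 0.3], [4.1, -0.0, 13.1, -0.0, -0.077, -0.0, 0.3], [5.1, -0.0, 12.8, -0.0, -0.076, -0.0, 0.3], [6.1, -0.0, 12.3, -0.0, -0.077, -0.0, 0.3], [7.0, -0.0, 11.9, -0.0, -0.076, -0.0, 0.3]]
```

Call:
apply_moves([
  [58,-8,1.5,0,0,-0.132,0.3],
  [58,-6.5,1.5,0,0,-0.132,0.3],
  [58,-4.5,1.5,0,0,-0.132,0.3],
  [57,-2.5,1.5,0,0,-0.132,0.3],
  [57,-1,1.5,0,0,-0.132,0.3],
  [56,1,1.5,0,0,-0.132,0.3],
  [56,3,1.5,0,0,-0.132,0.3],
  [55,4.5,1.5,0,0,-0.132,0.3],
  [54,6,1.5,0,0,-0.132,0.3],
  [54,8,1.5,0,0,-0.132,0.3],
  [53,9.5,1.5,0,0,-0.132,0.3],
  [52,11,1.5,0,0,-0.132,0.3],
  [51,12.5,1.5,0,0,-0.132,0.3],
  [50,14,1.5,0,0,-0.132,0.3],
  [49,15.5,1.5,0,0,-0.132,0.3],
  [48,17,1.5,0,0,-0.132,0.3],
  [47,18,1.5,0,0,-0.132,0.3],
  [46,19.5,1.5,0,0,-0.132,0.3],
  [45,21,1.5,0,0,-0.132,0.3],
  [44,22,1.5,0,0,-0.132,0.3],
], force=50)

```text
time: 2.75
tool_pos: [388.8, 289.5, 201.3]
tcp_rot: [180.0, 0.0, 164.8]
ft_force: [0.2, 1.2, -0.0]
finger_gap: 59.5
grip_force: 0.0
```

Call:
apply_moves([
  [0,0,14,0,-0.076,0,0.3],
  [1,0,14,0,-0.076,0,0.3],
  [2,0,13.5,0,-0.076,0,0.3],
  [3,0,13.5,0,-0.076,0,0.3],
  [4,0,13,0,-0.077,0,0.3],
  [5,0,13,0,-0.076,0,0.3],
  [6,0,12.5,0,-0.077,0,0.3],
  [7,0,12,0,-0.076,0,0.3],
  [0,0,0,0,0,0,0.3],
])

```text
time: 3.88
tool_pos: [388.7, 287.0, 88.1]
tcp_rot: [-179.7, 34.8, 164.8]
ft_force: [-0.0, -0.8, 0.2]
finger_gap: 59.6
grip_force: 0.0
```

```bash
python3 - <<'E'
from plan import *
s=sensors.sense();print(s["tool_pos"],s["tcp_rot"],s["joint_pos"],s["finger_gap"])
snap("top","pics/t2.png",(120,160,270,300),4)
print((proj("top",[s["tool_pos"]])-[120,160])*4)
E
```

```text
[388.65738713 287.04506194  88.13881131] [-179.68231949   34.82992454  164.83736342] [ 53.78343534 -13.73755912 128.65990201 -39.02313631  58.17870388
  -1.80437295] 59.5610243312372
[[172.47226448 296.5310631 ]]
```

View pics/t2.png

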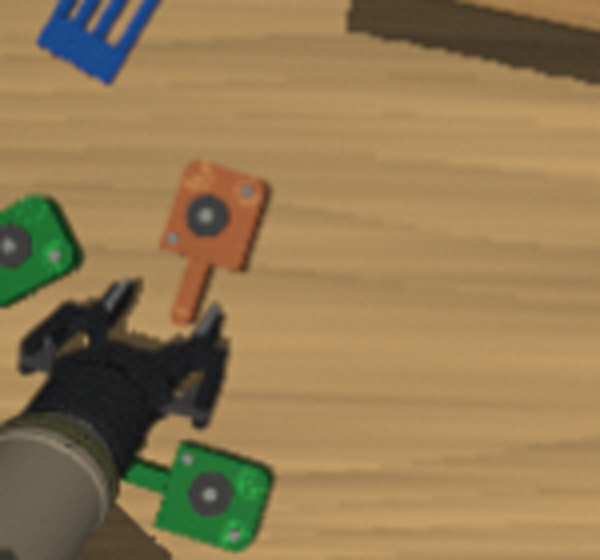

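The gripper is straddling the tail line, with fingertips at (130,285) and (212,312) and the tail at (180–210, 265–320). Both green look-alikes are clear, so I'll descend.

```bash
python3 - <<'E'
from plan import *
rows([393,290,9],[180,35,164.5],8,0.3)
for z in(9,28): print(proj("top",[[393,290,z],[382,293,z]])*4-[480,640])
E
```

```text
[[5.5, 0.4, 8.5, -0.0, -0.0, 0.0, 0.3], [5.5, 0.4, 8.4, -0.0, -0.001, 0.001, 0.3], [5.4, 0.4, 8.5, -0.0, -0.0, 0.0, 0.3], [5.5, 0.4, 8.5, -0.0, -0.001, 0.001, 0.3], [5.5, 0.4, 8.4, -0.0, 0.0, 0.0, 0.3], [5.5, 0.4, 8.5, -0.0, -0.0, 0.001, 0.3], [5.5, 0.4, 8.4, -0.001, -0.001, -0.0, 0.3], [5.5, 0.3, 8.5, 0.0, -0.0, 0.0, 0.3]]
[[195.25372298 289.4986136 ]
 [190.76541262 303.39894848]]
[[189.23837382 289.71815921]
 [184.6695133  303.85371596]]
```

Call:
apply_moves([
  [5.5,0.4,8.5,0,0,0,0.3],
  [5.5,0.4,8.5,0,0,0,0.3],
  [5.5,0.4,8.5,0,0,0,0.3],
  [5.5,0.4,8.5,0,0,0,0.3],
  [5.5,0.4,8.5,0,0,0,0.3],
  [5.5,0.4,8.5,0,0,0,0.3],
  [5.5,0.4,8.5,0,0,0,0.3],
  [5.5,0.4,8,0,0,0,0.3],
  [0,0,0,0,0,0,0.3],
])

```text
time: 5.05
tool_pos: [393.4, 289.8, 8.9]
tcp_rot: [-179.9, 34.9, 164.6]
ft_force: [-0.6, -0.2, -0.9]
finger_gap: 59.9
grip_force: 0.0
```

Call:
apply_moves([
  [0,0,0,0,0,0,0.6],
  [0,0,0,0,0,0,0.8],
  [0,0,0,0,0,0,1],
  [0,0,0,0,0,0,1],
  [0,0,0,0,0,0,1],
  [0,0,0,0,0,0,1],
], force=50)

```text
time: 5.8
tool_pos: [394.3, 291.0, 10.6]
tcp_rot: [179.9, 35.0, 164.5]
ft_force: [-3.2, 1.0, 5.5]
finger_gap: 14.8
grip_force: 49.9
```

```bash
python3 - <<'E'
from plan import *
s=sensors.sense();print(s["tool_pos"],s["tcp_rot"],s["ft_force"],s["finger_gap"],s["grip_force"])
snap("top","pics/t3.png",(120,160,270,300),4)
E
```

```text
[394.29043288 291.00758758  10.62316454] [179.92130059  34.98453888 164.51075456] [-3.16860658  1.01858388  5.54260023] 14.815403274322756 49.92337726056576
```

View pics/t3.png

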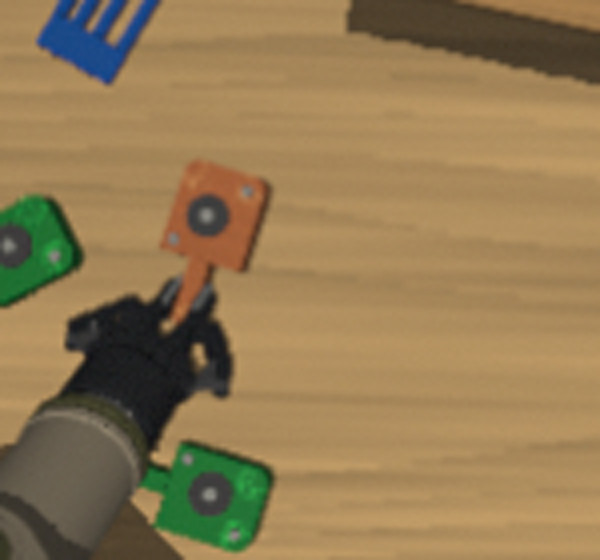

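```bash
python3 - <<'E'
from plan import *
s=sensors.sense();p=s["tool_pos"]
e=rows([p[0]+5,p[1],42],[180,35,164.5],4,1)
w=sh(-113,0);print(w)
e=rows([*w,35],[180,35,180+SY],13,1,start=e)
E
```

```text
[[-5.5, 0.3, -5.7, 0.0, -0.0, 0.0, 1], [-5.5, 0.4, -5.8, 0.001, -0.0, 0.0, 1], [-5.5, 0.3, -5.7, 0.0, -0.0, 0.0, 1], [-5.4, 0.4, -5.8, 0.0, -0.0, 0.0, 1]]
[460.92830555 -12.81349738]
[[-8.6, -21.3, 6.6, -0.004, -0.0, -0.005, 1], [-8.4, -21.3, 6.6, -0.003, -0.0, -0.006, 1], [-8.3, -21.4, 6.5, -0.004, -0.0, -0.005, 1], [-8.2, -21.5, 6.4, -0.004, -0.0, -0.005, 1], [-8.1, -21.5, 6.3, -0.004, -0.0, -0.006, 1], [-8.0, -21.6, 6.2, -0.003, -0.0, -0.005, 1], [-7.9, -21.7, 6.2, -0.004, -0.0, -0.006, 1], [-7.7, -21.7, 6.1, -0.004, -0.0, -0.005, 1], [-7.6, -21.8, 5.9, -0.004, -0.0, -0.005, 1], [-7.5, -21.9, 5.9, -0.003, -0.0, -0.006, 1], [-7.4, -21.9, 5.9, -0.004, -0.0, -0.005, 1], [-7.3, -22.0, 5.7, -0.004, -0.0, -0.005, 1], [-7.2, -22.0, 5.7, -0.004, -0.0, -0.006, 1]]
```

Call:
apply_moves([
  [-5.5,0.3,-6,0,0,0,1],
  [-5.5,0.3,-6,0,0,0,1],
  [-5.5,0.3,-6,0,0,0,1],
  [-5.5,0.3,-6,0,0,0,1],
  [-8.5,-21.3,6.5,-0.004,0,-0.005,1],
  [-8.5,-21.3,6.5,-0.004,0,-0.005,1],
  [-8.3,-21.4,6.5,-0.004,0,-0.005,1],
  [-8.2,-21.5,6.4,-0.004,0,-0.006,1],
  [-8.1,-21.5,6.3,-0.004,0,-0.005,1],
  [-8,-21.6,6.2,-0.004,0,-0.006,1],
  [-8,-21.7,6.2,-0.003,0,-0.005,1],
  [-7.7,-21.7,6,-0.004,0,-0.006,1],
  [-7.6,-21.8,6,-0.004,0,-0.005,1],
  [-7.5,-22,6,-0.003,0,-0.005,1],
  [-7.5,-22,6,-0.004,0,-0.006,1],
  [-7.3,-22,5.7,-0.004,0,-0.005,1],
  [-7,-22,5.7,-0.004,0,-0.006,1],
  [0,0,0,0,0,0,1],
])

```text
time: 8.1
tool_pos: [496.9, 7.2, 40.0]
tcp_rot: [-178.4, 33.3, 169.2]
ft_force: [0.1, 0.5, -1.8]
finger_gap: 15.0
grip_force: 49.3
```

```bash
python3 - <<'E'
from plan import *
s=sensors.sense();print(s["tool_pos"],s["tcp_rot"],s["ft_force"],s["finger_gap"],s["grip_force"],s["joint_pos"])
a=optics.snapshot("top")[:,:,::-1][120:270,180:380];b=optics.snapshot("scene")[:,:,::-1][130:280,150:350]
cv2.imwrite("pics/t4.png",cv2.resize(np.vstack([a,b]),None,fx=2,fy=2,interpolation=cv2.INTER_CUBIC))
cv2.imwrite("pics/t4.png",cv2.resize(np.hstack([a,b]),None,fx=2,fy=2,interpolation=cv2.INTER_CUBIC))
rows([*sh(-113,0),12.5],[180,35,180+SY],4,1)
E
```

```text
[496.89562376   7.1648058   40.01818921] [-178.38903061   33.28216139  169.21755863] [ 0.1317864   0.54374291 -1.83622295] 15.02430327953772 49.296586364507675 [  0.65826334 -26.31014766 143.06133576 -15.06188673  31.65084311
 -67.46158688]
[[10.2, -6.9, 1.6, -0.007, -0.008, -0.0, 1], [10.3, -6.8, 1.5, -0.007, -0.007, -0.001, 1], [10.2, -6.9, 1.4, -0.008, -0.008, 0.0, 1], [10.3, -6.9, 1.2, -0.007, -0.007, -0.0, 1]]
```

View pics/t4.png

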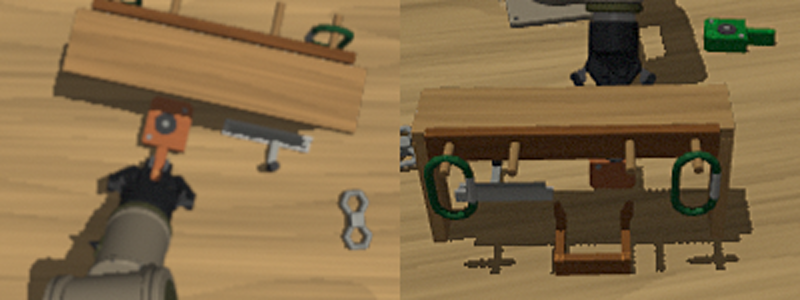

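The third joint is at its range limit, so the arm stopped short. From the pictures the nose is at the shelf's front edge, about 26 mm left of the centre line and raised 30 mm. I'll centre it and lower it from here.

```bash
python3 - <<'E'
from plan import *
e=rows([*sh(-76,0),25],[180,35,180+SY],4,1)
e=rows([*sh(-72,0),11.5],[180,35,180+SY],3,1,start=e)
E
```

```text
[[0.8, -6.8, 4.1, -0.007, -0.008, -0.0, 1], [0.8, -6.8, 4.0, -0.007, -0.007, -0.001, 1], [0.8, -6.8, 4.0, -0.008, -0.008, 0.0, 1], [0.9, -6.9, 3.9, -0.007, -0.007, -0.0, 1]]
[[1.5, 0.0, 4.4, 0.0, -0.0, -0.0, 1], [1.5, 0.0, 4.5, 0.0, -0.0, -0.0, 1], [1.5, 0.0, 4.4, 0.0, -0.0, -0.0, 1]]
```

Call:
apply_moves([
  [1,-7,4,-0.007,-0.007,0,1],
  [1,-7,4,-0.007,-0.007,0,1],
  [1,-7,4,-0.007,-0.008,0,1],
  [1,-6.5,4,-0.008,-0.008,0,1],
  [1.5,0,4.5,0,0,0,1],
  [1.5,0,4.5,0,0,0,1],
  [1.5,0,4.5,0,0,0,1],
  [0,0,0,0,0,0,1],
])

```text
time: 9.2
tool_pos: [514.0, -18.4, 11.5]
tcp_rot: [-179.8, 34.4, 169.4]
ft_force: [-0.4, 0.7, -0.4]
finger_gap: 15.3
grip_force: 49.7
```

```bash
python3 - <<'E'
from plan import *
s=sensors.sense();print(s["tool_pos"],s["tcp_rot"],s["ft_force"],s["joint_pos"],s["grip_force"])
v=s["tool_pos"][:2]-S;a=np.radians(SY);print("shelf",np.cos(a)*v[0]+np.sin(a)*v[1],-np.sin(a)*v[0]+np.cos(a)*v[1])
snap("scene","pics/s5.png",(210,190,310,265),7)
print(((proj("scene",[[*sh(-72+103,y),30] for y in(-33,0,33)])-[210,190])*7+3).tolist())
e=rows([*sh(15,0),11.5],[180,35,180+SY],16,1)
E
```

```text
[513.98100179 -18.41663838  11.49266909] [-179.84529954   34.4161013   169.4258595 ] [-0.42982992  0.6905027  -0.41262023] [ -5.69569044 -19.27074011 142.40644186  -7.54716936  22.73310417
 -79.0049877 ] 49.699253998696804
shelf -59.82192413984296 4.251589769701999
[[176.44026298725254, 259.9466232992137], [258.3711943708116, 258.4713386726912], [340.2393241346214, 256.9913739916575]]
[[-3.9, -0.3, 2.7, -0.0, -0.001, 0.0, 1], [-3.8, -0.2, 2.6, -0.0, -0.0, 0.0, 1], [-3.9, -0.3, 2.7, -0.0, -0.001, 0.0, 1], [-3.8, -0.2, 2.6, -0.001, -0.001, 0.0, 1], [-3.8, -0.3, 2.7, 0.0, -0.0, 0.0, 1], [-3.9, -0.2, 2.6, 0.0, -0.001, 0.0, 1], [-3.8, -0.3, 2.7, -0.0, -0.0, 0.0, 1], [-3.9, -0.3, 2.7, -0.0, -0.001, 0.0, 1], [-3.8, -0.2, 2.6, -0.0, -0.001, 0.0, 1], [-3.8, -0.3, 2.7, -0.001, -0.0, 0.0, 1], [-3.9, -0.2, 2.7, 0.0, -0.001, 0.0, 1], [-3.8, -0.3, 2.7, 0.0, -0.001, 0.0, 1], [-3.9, -0.3, 2.6, -0.0, -0.0, 0.0, 1], [-3.8, -0.2, 2.7, -0.0, -0.001, 0.0, 1], [-3.8, -0.3, 2.7, -0.0, -0.001, 0.0, 1], [-3.8, -0.3, 2.7, -0.0, -0.0, 0.0, 1]]
```

View pics/s5.png

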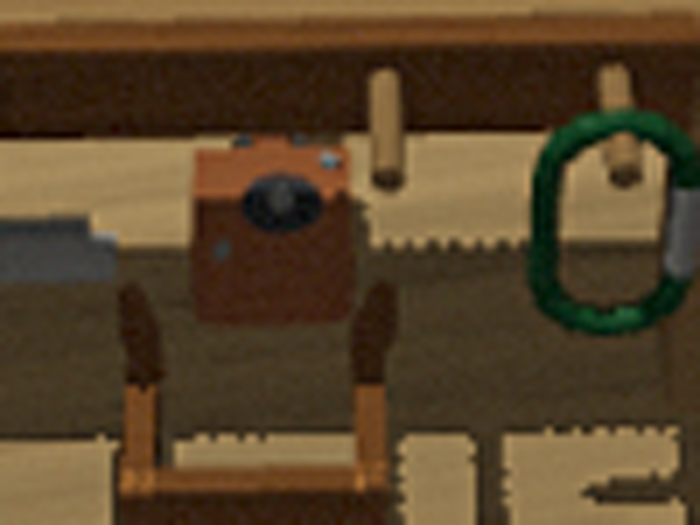

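The nose face spans columns 198–350, centred on 274, and the bay's centre line is at 258. That puts the device about 6 mm left of centre. I'll shift it right by 6 mm, then slide in.

Call:
apply_moves([
  [0,-3,0,0,0,0,1],
  [0,-3,0,0,0,0,1],
  [-3.8,0,2.7,0,-0.001,0,1],
  [-3.8,0,2.7,0,-0.001,0,1],
  [-3.8,0,2.7,0,-0.001,0,1],
  [-3.8,0,2.7,0,-0.001,0,1],
  [-3.8,0,2.7,0,-0.001,0,1],
  [-3.8,0,2.7,0,-0.001,0,1],
  [-3.8,0,2.7,0,-0.001,0,1],
  [-3.8,0,2.7,0,-0.001,0,1],
  [-3.8,0,2.7,0,-0.001,0,1],
])

```text
time: 10.62
tool_pos: [554.1, -32.5, 10.9]
tcp_rot: [-179.8, 34.9, 169.4]
ft_force: [-0.9, 0.5, -1.0]
finger_gap: 15.0
grip_force: 49.5
```

Call:
apply_moves([
  [-3.8,0,2.7,0,0,0,1],
  [-3.8,0,2.7,0,0,0,1],
  [-3.8,0,2.7,0,0,0,1],
  [-3.8,0,2.7,0,0,0,1],
  [-3.8,0,2.7,0,0,0,1],
  [-3.8,0,2.7,0,0,0,1],
  [-3.8,0,2.7,0,0,0,1],
  [-3.8,0,2.7,0,0,0,1],
])

```text
time: 11.62
tool_pos: [590.8, -39.5, 10.7]
tcp_rot: [-179.8, 34.9, 169.4]
ft_force: [-2.0, -0.4, 0.7]
finger_gap: 14.8
grip_force: 49.8
```

```bash
python3 - <<'E'
from plan import *
s=sensors.sense();print(s["tool_pos"],s["tcp_rot"],s["ft_force"],s["joint_pos"],s["grip_force"])
v=s["tool_pos"][:2]-S;a=np.radians(SY);print("shelf",np.cos(a)*v[0]+np.sin(a)*v[1],-np.sin(a)*v[0]+np.cos(a)*v[1])
snap("scene","pics/s6.png",(210,190,310,265),7)
E
```

```text
[590.81918639 -39.45286158  10.69262175] [-179.84270587   34.92398534  169.39208338] [-2.0408137  -0.35437347  0.69702213] [ -7.63113238  -4.36169335 130.53175166  -5.7134136   19.03677338
 -82.15552407] 49.80271462351084
shelf 19.574685337976046 -2.2911697818106473
```

View pics/s6.png

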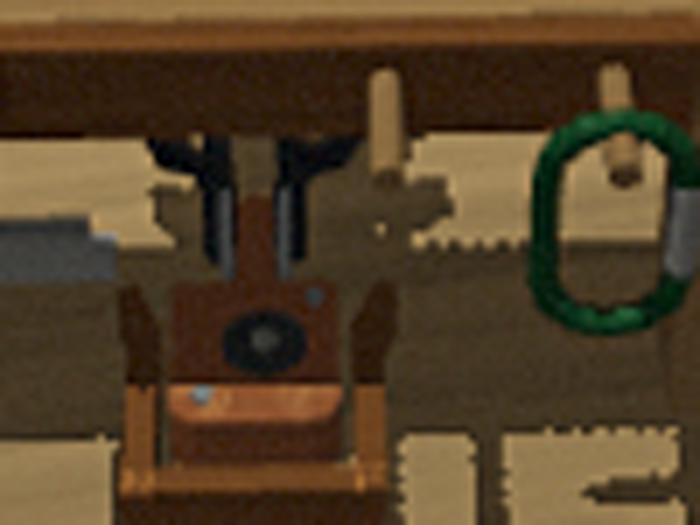

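The device lies between the fences, with its body at columns 168–342 and the inner faces at about 160–355. The nose is still short of the stop, so I'll creep forward while watching the force.

Call:
apply_moves([
  [-2.5,0,1.7,0,0,0,1],
  [-2.5,0,1.7,0,0,0,1],
  [-2.5,0,1.7,0,0,0,1],
  [-2.5,0,1.7,0,0,0,1],
  [0,0,0,0,0,0,1],
])

```text
time: 12.3
tool_pos: [602.6, -41.7, 10.8]
tcp_rot: [-179.8, 34.9, 169.4]
ft_force: [0.6, -0.8, -1.1]
finger_gap: 15.4
grip_force: 49.4
```

Call:
apply_moves([
  [-1.6,0,1.1,0,0,0,1],
  [-1.6,0,1.1,0,0,0,1],
  [0,0,0,0,0,0,1],
])

```text
time: 12.68
tool_pos: [606.3, -42.4, 10.9]
tcp_rot: [-179.8, 34.9, 169.4]
ft_force: [0.6, -0.1, -2.0]
finger_gap: 15.3
grip_force: 49.4
```

Call:
apply_moves([
  [-0.8,0,0.6,0,0,0,1],
  [-0.8,0,0.6,0,0,0,1],
  [0,0,0,0,0,0,1],
])

```text
time: 13.05
tool_pos: [608.2, -42.7, 10.8]
tcp_rot: [-179.8, 34.9, 169.4]
ft_force: [-0.4, -0.3, -0.7]
finger_gap: 14.8
grip_force: 49.5
```

Call:
apply_moves([
  [-0.8,0,0.6,0,0,0,1],
  [-0.8,0,0.6,0,0,0,1],
  [0,0,0,0,0,0,1],
])

```text
time: 13.42
tool_pos: [610.3, -43.1, 10.8]
tcp_rot: [-179.8, 34.9, 169.4]
ft_force: [0.8, -0.6, -1.0]
finger_gap: 15.3
grip_force: 49.5
```

Call:
apply_moves([
  [-0.8,0,0.6,0,0,0,1],
  [-0.8,0,0.6,0,0,0,1],
  [0,0,0,0,0,0,1],
])

```text
time: 13.8
tool_pos: [612.2, -43.5, 10.7]
tcp_rot: [-179.8, 34.9, 169.4]
ft_force: [-0.4, -0.0, 0.2]
finger_gap: 15.1
grip_force: 49.6
```

Call:
apply_moves([
  [-0.8,0,0.6,0,0,0,1],
  [0,0,0,0,0,0,1],
])

```text
time: 14.05
tool_pos: [612.7, -43.6, 10.6]
tcp_rot: [-179.8, 34.9, 169.4]
ft_force: [-10.2, 0.4, 9.3]
finger_gap: 15.0
grip_force: 51.5
```

Call:
apply_moves([
  [-0.5,0,0.4,0,0,0,1],
  [0,0,0,0,0,0,1],
])

```text
time: 14.3
tool_pos: [612.8, -43.6, 10.6]
tcp_rot: [-179.8, 34.8, 169.4]
ft_force: [-26.1, 3.6, 23.1]
finger_gap: 15.1
grip_force: 54.3
```

```bash
python3 - <<'E'
from plan import *
s=sensors.sense();print(s["tool_pos"],s["tcp_rot"],s["ft_force"])
snap("scene","pics/s7.png",(210,190,310,265),7)
E
```

```text
[612.82259574 -43.56516996  10.57433152] [-179.82528356   34.82819687  169.40862948] [-26.05942436   3.57311458  23.1440971 ]
```

View pics/s7.png

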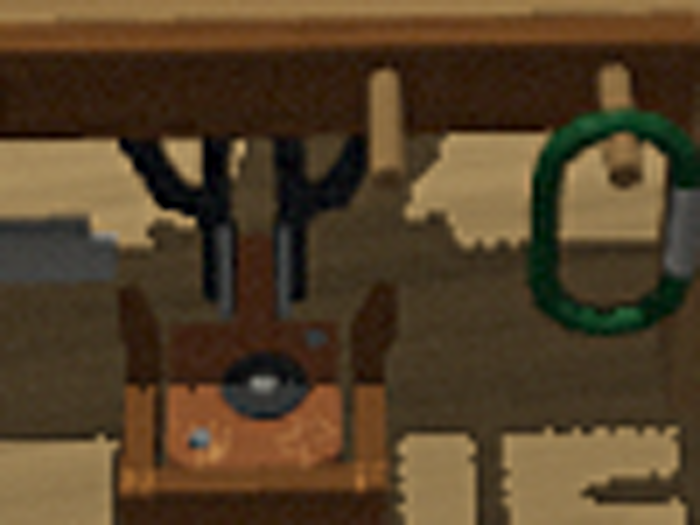

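The nose is up against the stop's inner edge at row ~465, and the force rose sharply, so it's home. Now I'll ease off, open part way and withdraw along the tool axis.

Call:
apply_moves([
  [0.4,0,-0.3,0,0,0,1],
  [0,0,0,0,0,0,0.8],
  [0,0,0,0,0,0,0.6],
  [0,0,0,0,0,0,0.55],
  [0,0,0,0,0,0,0.55],
  [0,0,0,0,0,0,0.55],
])

```text
time: 15.1
tool_pos: [613.2, -43.7, 10.5]
tcp_rot: [-179.8, 34.9, 169.4]
ft_force: [-0.5, -1.3, 0.7]
finger_gap: 38.5
grip_force: 0.0
```

Call:
apply_moves([
  [0,0,-6,0,0,0,0.55],
  [0,0,-10,0,0,0,0.55],
  [0,0,-16,0,0,0,0.55],
  [0,0,-20,0,0,0,0.55],
  [0,0,-20,0,0,0,0.55],
  [0,0,-20,0,0,0,0.55],
  [0,0,-20,0,0,0,0.55],
  [0,0,0,0,0,0,0.8],
])

```text
time: 16.1
tool_pos: [551.0, -31.5, 104.8]
tcp_rot: [-179.9, 35.2, 169.4]
ft_force: [0.1, -0.3, -0.1]
finger_gap: 21.3
grip_force: 0.0
```

```bash
python3 - <<'E'
from plan import *
s=sensors.sense();print(s["tool_pos"],s["tcp_rot"],s["ft_force"],s["joint_pos"])
e=rows([*sh(-50,-100),115],[180,15,180+SY],6,1)
e=rows([*sh(-50,-182),115],[180,15,180+SY],4,1,start=e)
e=rows([*sh(-50,-182),32],[180,15,180+SY],5,1,start=e)
E
```

```text
[550.96481545 -31.52533728 104.76751382] [-179.85798852   35.1553788   169.40058942] [ 0.12696256 -0.3116926  -0.12490619] [ -7.21089536 -25.18371023 135.4058451   -3.67389863  34.73171102
 -84.2075995 ]
[[3.0, -16.4, -4.1, -0.0, 0.059, -0.0, 1], [3.2, -16.3, -4.0, -0.001, 0.058, -0.0, 1], [3.4, -16.4, -3.8, -0.0, 0.059, -0.0, 1], [3.6, -16.4, -3.5, -0.001, 0.059, -0.0, 1], [3.9, -16.3, -3.4, 0.0, 0.058, -0.0, 1], [4.0, -16.4, -3.1, -0.0, 0.059, -0.0, 1]]
[[-0.0, -20.5, 0.0, -0.0, -0.0, -0.0, 1], [-0.0, -20.5, 0.0, -0.0, -0.0, -0.0, 1], [-0.0, -20.5, 0.0, -0.0, -0.0, -0.0, 1], [-0.0, -20.5, 0.0, -0.0, -0.0, -0.0, 1]]
[[4.3, 0.0, 16.0, -0.0, -0.0, -0.0, 1], [4.3, 0.0, 16.1, -0.0, -0.0, -0.0, 1], [4.3, 0.0, 16.0, -0.0, -0.0, -0.0, 1], [4.2, 0.0, 16.1, -0.0, -0.0, -0.0, 1], [4.3, 0.0, 16.0, -0.0, -0.0, -0.0, 1]]
```

Call:
apply_moves([
  [3,-16.4,-4,0,0.058,0,1],
  [3.2,-16.4,-4,0,0.058,0,1],
  [3.4,-16.4,-3.8,0,0.059,0,1],
  [3.6,-16.4,-3.5,0,0.059,0,1],
  [4,-16.4,-3.5,0,0.059,0,1],
  [4,-16.4,-3,0,0.059,0,1],
  [0,-20.5,0,0,0,0,1],
  [0,-20.5,0,0,0,0,1],
  [0,-20.5,0,0,0,0,1],
  [0,-20.5,0,0,0,0,1],
  [4.3,0,16,0,0,0,1],
  [4.3,0,16,0,0,0,1],
  [4.3,0,16,0,0,0,1],
  [4.3,0,16,0,0,0,1],
  [4.3,0,16,0,0,0,1],
  [0,0,0,0,0,0,1],
])

```text
time: 18.1
tool_pos: [486.6, -202.6, 27.8]
tcp_rot: [-179.9, 14.6, 169.3]
ft_force: [-0.0, 0.2, -0.2]
finger_gap: -0.0
grip_force: 0.0
```

```bash
python3 - <<'E'
from plan import *
s=sensors.sense();print(s["tool_pos"],s["tcp_rot"],s["ft_force"],s["joint_pos"],s["finger_gap"])
v=s["tool_pos"][:2]-S;a=np.radians(SY);print("shelf",np.cos(a)*v[0]+np.sin(a)*v[1],-np.sin(a)*v[0]+np.cos(a)*v[1])
a=optics.snapshot("top")[:,:,::-1][130:250,230:370];b=optics.snapshot("scene")[:,:,::-1][150:270,140:320]
cv2.imwrite("pics/t8.png",cv2.resize(np.hstack([a,b]),None,fx=2.5,fy=2.5,interpolation=cv2.INTER_CUBIC))
E
```

```text
[ 486.62138897 -202.57823003   27.83909834] [-179.94103318   14.5593137   169.33172245] [-0.0036596   0.2175618  -0.24233049] [ -31.75415106   -4.84750006  121.70361631    6.73791978   49.69718216
 -114.83382875] -0.026732736753332764
shelf -52.83788120694146 -181.800186343574
```

View pics/t8.png

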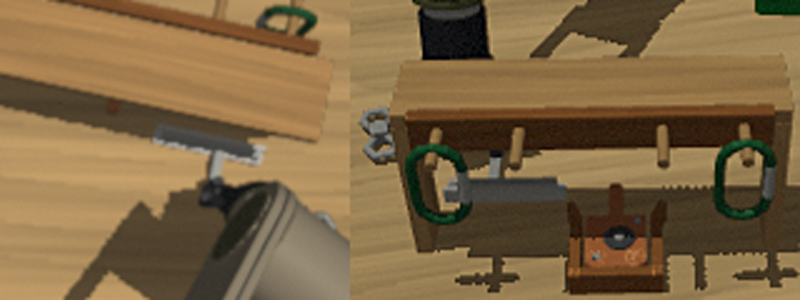

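The device is home with its tail behind the shelf edge, and the closed fingers are just right of the knob at about (210,195). Next I'll push the knob along +y.

Call:
apply_moves([
  [-3,0,0.8,0,0,0,1],
  [0,3,0,0,0,0,1],
  [0,3,0,0,0,0,1],
  [0,3,0,0,0,0,1],
  [0,3,0,0,0,0,1],
  [0,3,0,0,0,0,1],
  [0,3,0,0,0,0,1],
  [0,3,0,0,0,0,1],
  [0,3,0,0,0,0,1],
])

```text
time: 19.32
tool_pos: [495.4, -180.5, 30.0]
tcp_rot: [-179.9, 14.7, 169.3]
ft_force: [0.4, -1.8, 0.3]
finger_gap: -0.0
grip_force: 0.8
```

Call:
apply_moves([
  [0,5,0,0,0,0,1],
  [0,5,0,0,0,0,1],
  [0,5,0,0,0,0,1],
  [0,5,0,0,0,0,1],
  [0,5,0,0,0,0,1],
  [0,5,0,0,0,0,1],
  [0,5,0,0,0,0,1],
  [0,5,0,0,0,0,1],
  [0,5,0,0,0,0,1],
  [0,5,0,0,0,0,1],
  [0,5,0,0,0,0,1],
  [0,5,0,0,0,0,1],
  [0,5,0,0,0,0,1],
  [0,5,0,0,0,0,1],
  [0,5,0,0,0,0,1],
])

```text
time: 21.2
tool_pos: [509.5, -106.5, 29.9]
tcp_rot: [-179.9, 14.8, 169.3]
ft_force: [-0.8, -1.2, 2.4]
finger_gap: 0.4
grip_force: 0.8
```

Call:
apply_moves([
  [0,3,0,0,0,0,1],
  [0,3,0,0,0,0,1],
  [0,2,0,0,0,0,1],
  [0,0,0,0,0,0,1],
])

```text
time: 21.7
tool_pos: [510.7, -98.7, 29.6]
tcp_rot: [-179.9, 14.7, 169.3]
ft_force: [-0.1, -1.2, 0.0]
finger_gap: 0.2
grip_force: 0.1
```

```bash
python3 - <<'E'
from plan import *
s=sensors.sense();print(s["tool_pos"],s["ft_force"],s["joint_pos"])
v=s["tool_pos"][:2]-S;a=np.radians(SY);print("shelf",np.cos(a)*v[0]+np.sin(a)*v[1],-np.sin(a)*v[0]+np.cos(a)*v[1])
E
```

```text
[510.68352441 -98.73312509  29.58842731] [-0.08913147 -1.17077458  0.04582226] [-17.78206348  -6.73884062 123.26202481   2.24120892  48.86825654
 -98.36689888]
shelf -48.28880501388144 -75.30089954728605
```

Call:
apply_moves([
  [0,2,0,0,0,0,1],
  [0,2,0,0,0,0,1],
  [0,2,0,0,0,0,1],
  [0,2,0,0,0,0,1],
  [0,0,0,0,0,0,1],
])

```text
time: 22.32
tool_pos: [512.2, -90.9, 29.6]
tcp_rot: [-179.9, 14.7, 169.4]
ft_force: [0.3, -1.8, -0.0]
finger_gap: -0.0
grip_force: 0.2
```

Call:
apply_moves([
  [0,1,0,0,0,0,1],
  [0,1,0,0,0,0,1],
  [0,0,0,0,0,0,1],
])

```text
time: 22.7
tool_pos: [512.6, -89.1, 29.6]
tcp_rot: [-179.9, 14.7, 169.3]
ft_force: [-1.4, -0.1, -0.4]
finger_gap: 0.0
grip_force: 0.5
```

Call:
apply_moves([
  [0,1,0,0,0,0,1],
  [0,1,0,0,0,0,1],
  [0,0,0,0,0,0,1],
])

```text
time: 23.08
tool_pos: [513.0, -87.1, 29.7]
tcp_rot: [-179.9, 14.7, 169.3]
ft_force: [-0.1, -1.0, -1.6]
finger_gap: 0.0
grip_force: 0.5
```

Call:
apply_moves([
  [0,1,0,0,0,0,1],
  [0,1,0,0,0,0,1],
  [0,0,0,0,0,0,1],
])

```text
time: 23.45
tool_pos: [513.2, -86.4, 29.7]
tcp_rot: [-179.8, 14.7, 169.4]
ft_force: [-3.2, -8.4, -1.8]
finger_gap: 0.1
grip_force: 4.6
```

Call:
apply_moves([
  [0,1,0,0,0,0,1],
  [0,0,0,0,0,0,1],
])

```text
time: 23.7
tool_pos: [513.2, -86.2, 29.7]
tcp_rot: [-179.7, 14.7, 169.3]
ft_force: [-4.8, -13.3, -1.6]
finger_gap: 0.3
grip_force: 7.2
```

Call:
apply_moves([
  [0,1,0,0,0,0,1],
  [0,0,0,0,0,0,1],
])

```text
time: 23.95
tool_pos: [513.2, -86.0, 29.8]
tcp_rot: [-179.6, 14.7, 169.4]
ft_force: [-6.1, -19.4, -0.5]
finger_gap: 0.2
grip_force: 9.8
```

The end stop is reached where expected, so I'll back off and lift clear.

Call:
apply_moves([
  [0,-4,0,0,0,0,1],
  [0,-10,0,0,0,0,1],
  [0,-15,0,0,0,0,1],
  [-4.3,0,-16,0,0,0,1],
  [-4.3,0,-16,0,0,0,1],
  [-4.3,0,-16,0,0,0,1],
  [-4.3,0,-16,0,0,0,1],
  [-4.3,-20,-16,0,0,0,1],
  [0,-40,-10,0,0,0,1],
  [0,-50,-10,0,0,0,1],
  [0,-50,-10,0,0,0,1],
  [0,-50,0,0,0,0,1],
  [0,0,0,0,0,0,1],
])

```text
time: 25.58
tool_pos: [461.7, -320.0, 143.2]
tcp_rot: [-179.8, 14.8, 169.1]
ft_force: [-0.1, 0.4, -0.2]
finger_gap: 0.0
grip_force: 0.0
```

```bash
python3 - <<'E'
from plan import *
s=sensors.sense();print(s["tool_pos"],s["ft_force"])
a=optics.snapshot("top")[:,:,::-1][110:260,180:380];b=optics.snapshot("scene")[:,:,::-1][160:280,160:320]
a=cv2.resize(a,(400,300));b=cv2.resize(b,(400,300),interpolation=cv2.INTER_CUBIC)
cv2.imwrite("pics/t9.png",np.hstack([a,b]))
E
```

```text
[ 461.68315199 -319.99636421  143.21845354] [-0.07376059  0.39018309 -0.1711158 ]
```

View pics/t9.png

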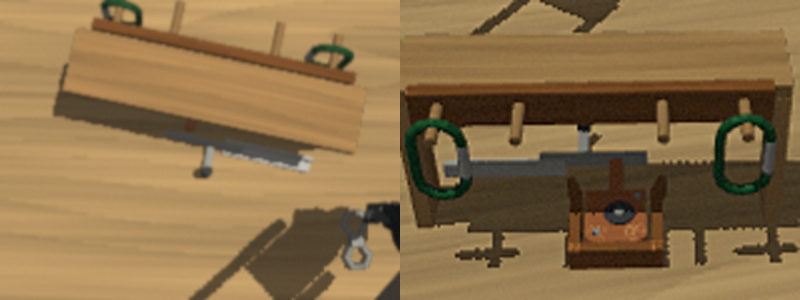

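The bolt spans the bay behind the tail, with its bar end at about (645,157). The device is home at the stop (570–665, 190–265), and the arm is clear in the air.

```bash
python3 -c "
from bench import r
print(r.hand_in())"
```

```text
the job is handed in; nothing more can be done
None
```

The belay device is in the bay with its nose home against the back stop, the keeper bolt is shut to its end stop behind the tail, and the job was handed in at about 26 s with the arm clear and the other loose items untouched.

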